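# Seat the grating plate and nip up its wing screw

### The job

The grating plate has slid part-way out of its bed. Push it gently back until it is fully home against the end stop, then turn the wing knob clockwise until you feel its foot meet the plate (the knob starts to push up), and about 30 degrees more so the plate is clamped firmly without overtightening. Do not knock the splash panel that stands close beside the wings, leave the other things alone, and let go at the end.

Things in the scene. Friction and masses are not known exactly. Their poses are not given: they have to be found in the camera images.
- deck: white grater feed bed, fixed, 260 (x) x 130 (y) x 40 mm. Origin: centre of its underside, on the bench; x runs along the channel towards the end stop, z up. Channel 73 mm wide, floor z = 40 mm, between 8 mm rails up to z = 52. A bridge (x 33 to 57 mm, full width, z 72 to 82) carries the wing knob, axis at x = 45, y = 8 mm. A splash panel is at y 46 to 50 mm
- plate: loose flat steel grating plate 150 (x) x 70 (y) x 8 mm, 0.3 to 0.65 kg, lying in the channel part-way out. Origin: centre of its underside. At its near end it carries an upright push rib, 10 mm thick (x -72 to -62 mm), 40 mm wide (y), top 38 mm above the plate's underside. Fully home, its origin is at x = 0 in the deck's frame; starts 20 to 55 mm short; can take 12 N to start it sliding
- plate_nose (a point): middle of the plate's far end face, the face that meets the stop; 75 mm ahead of the plate's origin, axes as the plate
- stop: steel end stop, a bar 14 x 90 x 18 mm fixed across the far end of the channel. Origin: bottom middle of its near face, the face the plate must touch, at x = 75 mm of the deck; x points along the channel away from the plate. Pushing the plate against it with over 30 N is ramming
- wing_grip (a point): middle of the black wing knob's wings, on its vertical turning axis, 112 mm above the bench. x lies along the wings, z up. The wings are an upright blade 66 mm long, 8 mm thick, with round lobes from 12 mm below to 14 mm above this point (4 mm above it at the centre); below the blade is only a slim stem, 8 mm diameter, and 22 mm below this point the top of the bush, 22 mm diameter, on the bridge
- wing (a joint): angle of the wing knob, rad; grows clockwise seen from above (tightening), range 0 to 3.4, starts at 0 to 0.5. At 0 the wings lie along the deck's x, parallel to the panel. Steady friction 0.2 N m; stays where left. The foot meets the plate somewhere from 0.8 to 2.4 rad; from there the knob lifts 3 mm per rad against a spring, so hands that hold it feel a growing upward push
- screw: steel screw on the knob's axis with a rubber foot, 20 mm diameter; moves down 3 mm per rad of the knob until the foot presses the plate onto the channel floor. Then the knob and its bush ride up instead, on spring washers of 18 N/mm: the clamping force grows 54 N per rad, more while the knob is held down. Sole 50.4 to 55.2 mm above the bench at wing 0, unknown. Origin 55.2 mm up at wing 0
- panel: upright thin metal splash panel, 80 mm long in the deck's x, 4 mm thick, from 40 to 120 mm above the bench (the wings reach from 100 to 126). Origin: bottom middle of its face towards the knob, 38 mm from the knob's axis on the deck's +y side. Wing tips pass 5 mm from it; a gripper opened wide across the wings can strike it. Only a light touch (8 N) is allowed
- spare_plate: bystander: a second, identical grating plate lying on the bench beside the bed, to be left alone
- root_a: bystander: a root 150 x 28 mm lying by the bed
- root_b: bystander: a root 120 x 24 mm lying near the open end of the bed
- bottle: bystander: white plastic bottle 60 mm diameter, 170 mm tall
- bowl: bystander: steel bowl 150 mm diameter, 60 mm tall
- brush: bystander: blue brush 200 mm long
- scraper: bystander: white scraper 280 mm long, beyond the bed
Not all that is in view belongs to the job. Leave any blue or pink look-alike of the plate alone.

How it is judged:
By the outcome, as a careful person would: the job done as asked, in the order asked, and still so for the second after the job is handed in, with the robot touching nothing.
It also fails if it takes over 59 s, if anything falls off the work surface, if the arm or the gripper's body presses on something with over 40 N, if the wrist force passes 120 N, or if a joint passes its speed limit or range.

### The arm

A 7-joint arm with a two-finger parallel gripper is mounted at the origin on the work surface. World frame = base frame: x ahead of the robot, y to its left, z up, the work surface at z = 0. Lengths are in m, angles in rad, forces in N, time in s.
With the tool pointing down it reaches from about 0.425 to 0.825 m from the base axis. Payload 3.6 kg.
Tool frame: the origin (TCP) lies between the finger pads; the fingertips stand 17 mm ahead of it and the grasp point (between the pads) lies 2 mm behind it; z points along the fingers, y is the direction in which the jaws open and shut (so a half turn about z gives the same grasp; the last joint's range is limited). The gripper opens to 85 mm and grips with 20 to 120 N. Pads are 22 mm wide; open, the fingers measure 114 mm over their backs; the gripper's body (76 mm by 85 mm) begins 54 mm behind the grasp point. The pads swing forward as they close: fully open they stand 13 mm farther back than shut.
Start: joints at [-1.242, 0.615, -0.013, 1.423, 0.008, 1.103, -0.04], TCP at [0.226, 0.609, 0.248] pointing down, gripper open.
Joint ranges: [-3.12, 3.12], [-0.3, 2.06], [-1.34, 1.32], [0.26, 2.42], [-1.36, 4.5], [0.01, 1.98], [-2.84, 2.84]. Speed limits (rad/s): [2.79, 2.79, 3.14, 3.14, 3.14, 3.14, 3.14].

### API

Orientations are given as a unit quaternion [x, y, z, w].
In Python, from rig import state, get_image, camera_model, job, recognise gives the robot as it stands. The module is installed in compiled form; this text tells all that it offers.
- The arm moves only by the tool apply_moves, never from a script. Its argument "series" is a list of rows, each an object of numbers: "grip": the opening in per cent of the stroke, from 0 (shut) to 100 (fully open); "dx", "dy", "dz": the shift along the tool's x, y, z in units of 30 mm (1.0 is 30 mm); "roll": the turn about the tool's z in units of 6 degrees (1.0 is 6 degrees). A call has exactly 10 rows; each row shifts and turns the pose as measured when the row begins, along the tool's axes as they then stand; what a row does not reach is not made up. A row lasts 1/12 s, in which the tool goes at most 41.7 mm and 7.16 degrees, less where a joint would pass 70% of its speed; a pose out of reach is approached as far as the arm can. A call is refused whole if a number of a shift passes 1 or a number of a turn 1, either way. A call with a gripper value outside its range is refused whole. The fingers move at their own pace and stop on an object; "newtons" is the grip in N (left out, the last holds). Time passes only in rows, so rows that do not move let the fingers close, or fill a call up. It gives the time, the measured TCP pose, the force and the opening at its end, in the units of the state.
- state(): the state, without advancing time (a new reading comes with each control period).
- get_image(name): name is "side" or "top" or "wrist"; returns (picture, depth): 480x640x3 uint8, red, green, blue; 480x640 float32, m along the optical axis (not along the pixel's ray), 0 where there is no reading.
- camera_model(name): a dict with "vfov" (degrees; the focal length in pixels is half the picture's height over the tangent of half this angle, whatever the lens; pixels are square), "cx", "cy" (the principal point, pixels), "distortion" ([k1, k2, p1, p2, k3] as OpenCV has them; the pictures are not rectified), "pose" (4x4, takes a point from camera to world coordinates); the wrist camera has in their place "mount" (4x4, takes a point from camera to tool coordinates, whose origin is the TCP and whose axes are the flange's). Camera axes: x right, y down, z forward; pixel columns grow to the right and rows downward; lengths in m; the calibration is good to about 2 mm. A picture is of the moment at which its call begins: read the wrist's pose just before it. camera_model takes no time and is no camera call.
- job.sign_off(): hands the job in, once; it reports no verdict.
Trained networks look in the newest picture that a camera, given by its name, has taken for a name from the list of things; names that differ only in an ending like _2 or _b are one class to them, and where a whole thing is asked for, a point or a joint stands for the part that bears it (a point fixed in the world has none). Each returns a list of dicts, best first, with "score" (0 to 1); they miss things now and then, are a little off and sometimes report something else, mostly with a low value. They report only what shows in the picture. A call takes as long as a camera call. They do not tell look-alikes from the thing itself.
- recognise(label, camera): "position" ([x, y, z] in m, in world coordinates, good to about 4 mm: the middle of the surface that is visible of it).
The state is a dict: "time": time; "joints": joint angles; "dq": joint speeds; "joint_torque": joint torques, N m; "tool_pos": TCP position; "tcp_rot": TCP orientation; "ft_force": force on the tool from outside, world axes, zero at the start; "torque": the same for the moment, N m; "opening": finger opening in m.
Only numpy, scipy, OpenCV 4.12 (cv2) and the standard library are available. Lean on these libraries where they do the work, as an engineer would, in place of code of your own. Each camera call takes 0.05 s, during which the arm holds its last target.

## Working session

There is one attempt and no reset: what is moved stays moved. The work goes in short steps, Python scripts to look and compute and a tool call to move; the robot and the scene stay as the last step left them, time stands still between calls to the robot, and variables do not carry over. Pictures are saved under pics/ and viewed, and the job is handed in when it is done.

Besides the shell and the picture viewer there is one more tool, called after "Call:" as name([rows], argument=value, ...), one row to a line, values as JSON. apply_moves: Moves the arm, as the interface text tells. Its arguments: {"type":"object","properties":{"series":{"type":"array","items":{"type":"object","properties":{"grip":{"type":"number"},"dx":{"type":"number"},"dy":{"type":"number"},"dz":{"type":"number"},"roll":{"type":"number"}}}},"newtons":{"type":"number"}},"required":["series"]}

```bash
mkdir -p pics; ls
python3 - <<'E'
from rig import state,get_image,camera_model,recognise
import cv2,numpy as np
s=state();print(s)
for n in ["side","top","wrist"]:
    im,d=get_image(n);cv2.imwrite(f"pics/{n}0.png",im[:,:,::-1]);np.save(f"{n}d0.npy",d)
    m=camera_model(n);print(n,m)
E
```

```text
pics
{'time': 0.0, 'joints': array([-1.24252048,  0.61591686, -0.01261667,  1.42493601,  0.00808538,
        1.10339666, -0.04036886]), 'dq': array([-0.00055549,  0.00054557,  0.00056976, -0.00054486, -0.00095359,
        0.00209337, -0.00020813]), 'joint_torque': array([-5.97502003e-05, -4.69213235e+01,  2.59340387e-01, -1.71032470e+01,
        1.00174404e-02,  9.52785689e-03, -8.46963758e-06]), 'tool_pos': array([0.22552874, 0.60883459, 0.24712732]), 'tcp_rot': array([ 1.76413873e-01,  9.84315217e-01, -1.28526106e-03, -2.17525405e-04]), 'ft_force': array([ 0.172939  , -0.3364415 , -0.90397765]), 'torque': array([-0.04704799,  0.01611853, -0.0104374 ]), 'opening': 0.08556526293602612}
side {'vfov': 55.824449618742825, 'cx': 327.43184686526456, 'cy': 240.9955713199297, 'distortion': array([0.00508638, 0.        , 0.        , 0.        , 0.        ]), 'pose': array([[ 0.94713956, -0.25206615,  0.19846739,  0.41069095],
       [-0.32027024, -0.70661722,  0.63096678, -0.62405968],
       [-0.01880489, -0.6611768 , -0.74999441,  0.82689713],
       [ 0.        ,  0.        ,  0.        ,
[... 254 characters left out ...]
     [-0.99987035,  0.00919551,  0.01321862, -0.00881575],
       [-0.01465295, -0.17920106, -0.98370334,  1.25498123],
       [ 0.        ,  0.        ,  0.        ,  1.        ]])}
wrist {'vfov': 68.7644902948438, 'cx': 321.05535739333106, 'cy': 244.3287997159813, 'distortion': array([0.00723307, 0.        , 0.        , 0.        , 0.        ]), 'mount': array([[ 6.51360007e-04, -9.46259744e-01, -3.23406977e-01,
         8.33669197e-02],
       [ 9.99999115e-01,  2.41259755e-04,  1.30815062e-03,
        -9.47693003e-05],
       [-1.15982518e-03, -3.23407543e-01,  9.46259064e-01,
        -1.24770117e-01],
       [ 0.00000000e+00,  0.00000000e+00,  0.00000000e+00,
         1.00000000e+00]])}
```

View pics/top0.png

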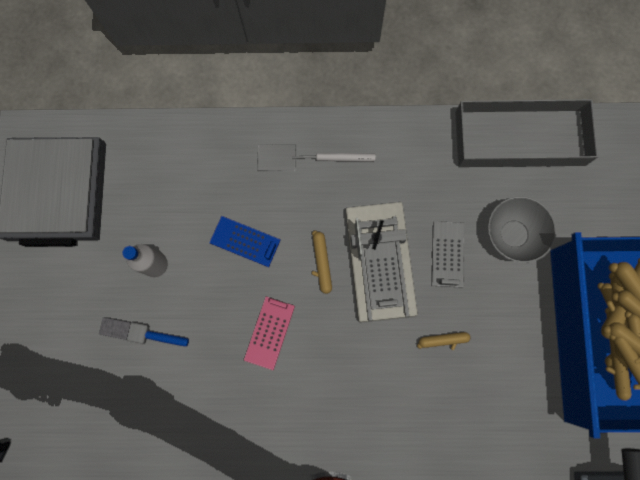

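View pics/side0.png

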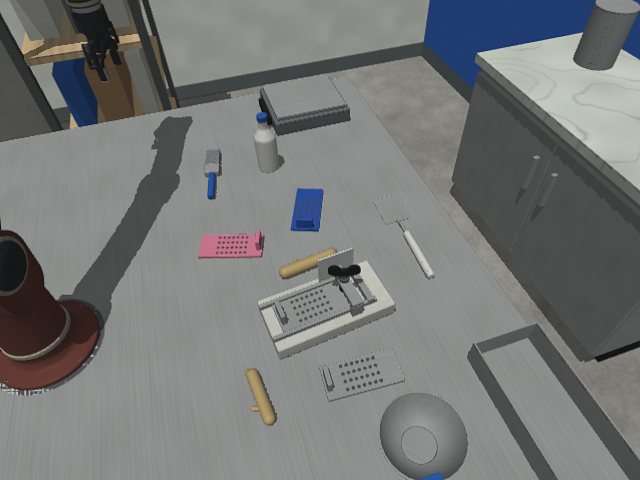

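Run:
```python
from rig import *
from rig import recognise,state
for c in ["top","side"]:
  for l in ["deck","plate","stop","wing_grip","panel"]:
    print(c,l,[(np_ if 0 else [round(float(v),3) for v in r["position"]],round(r["score"],2)) for r in recognise(l,c)])
print(state()["time"])
```

```text
top deck [([0.589, -0.109, 0.041], 0.73)]
top plate [([0.522, -0.12, 0.051], 0.79), ([0.4, 0.135, 0.007], 0.75), ([0.615, 0.198, 0.009], 0.71)]
top stop [([0.641, -0.107, 0.061], 0.83)]
top wing_grip []
top panel [([0.56, 0.386, 0.111], 0.64), ([0.597, -0.06, 0.116], 0.52)]
side deck [([0.582, -0.151, 0.043], 0.92)]
side plate [([0.529, -0.127, 0.052], 0.96), ([0.405, 0.129, 0.006], 0.95), ([0.614, 0.184, 0.008], 0.92)]
side stop [([0.645, -0.123, 0.057], 0.86), ([0.578, -0.283, 0.006], 0.72)]
side wing_grip [([0.608, -0.11, 0.117], 0.6)]
side panel [([0.597, -0.068, 0.101], 0.75)]
0.65
```

```bash
cat > h.py <<'E'
import numpy as np,cv2
from scipy.spatial.transform import Rotation as R
from rig import state,get_image,camera_model,recognise
def K(m,h=480):
    f=h/2/np.tan(np.radians(m["vfov"]/2)); return np.array([[f,0,m["cx"]],[0,f,m["cy"]],[0,0,1.]])
def pose(n,s=None):
    m=camera_model(n)
    if "pose" in m: return m["pose"]
    T=np.eye(4);T[:3,:3]=R.from_quat(s["tcp_rot"]).as_matrix();T[:3,3]=s["tool_pos"]
    return T@m["mount"]
def cloud(n,d,s=None):
    m=camera_model(n);v,u=np.mgrid[:480,:640]
    p=cv2.undistortPoints(np.stack([u,v],-1).reshape(-1,1,2).astype(float),K(m),m["distortion"]).reshape(480,640,2)
    P=np.dstack([p*d[...,None],d]);T=pose(n,s)
    W=P@T[:3,:3].T+T[:3,3];W[d<=0]=np.nan;return W
def proj(n,P,s=None):
    m=camera_model(n);T=np.linalg.inv(pose(n,s))
    r,_=cv2.Rodrigues(T[:3,:3]);return cv2.projectPoints(np.asarray(P,float).reshape(-1,1,3),r,T[:3,3],K(m),m["distortion"])[0].reshape(-1,2)
E
python3 - <<'E'
from h import *
for n in ["top","side"]:
    d=np.load(f"{n}d0.npy");W=cloud(n,d)
    x,y,z=W[...,0],W[...,1],W[...,2]
    mk=(abs(x-.575)<.17)&(abs(y+.115)<.11)&(z>.033)&(z<.056)
    mk=mk.astype(np.uint8);k,l,st,c=cv2.connectedComponentsWithStats(mk)
    i=1+np.argmax(st[1:,4]);pts=W[l==i][:,:2].astype(np.float32)
    print(n,len(pts),cv2.minAreaRect(pts*1000))
    b=W[(abs(x-.575)<.25)&(abs(y+.115)<.25)&(z<.02)];print("bench z",np.median(b[:,2]))
E
```

```text
top 5424 ((562.865234375, -118.90223693847656), (260.4656677246094, 130.31211853027344), 5.595776557922363)
bench z 0.000663822414998072
side 5685 ((562.076171875, -119.39892578125), (260.7159729003906, 133.02273559570312), 5.56430196762085)
bench z -0.0006576723550043018
```

Run:
```python
from h import *
a=np.radians(5.6);ex=np.array([np.cos(a),np.sin(a)]);ey=np.array([-ex[1],ex[0]]);c=np.array([.5625,-.119])
for n in ["top","side"]:
    d=np.load(f"{n}d0.npy");W=cloud(n,d).reshape(-1,3);W=W[~np.isnan(W[:,0])]
    X=(W[:,:2]-c)@ex*1000;Y=(W[:,:2]-c)@ey*1000;z=W[:,2]*1000
    m=(X<-40)&(X>-150)&(abs(Y)<30)&(z>70)&(z<85)
    print(n,"rib",m.sum(),np.percentile(X[m],[0,5,50,95,100]),np.percentile(Y[m],[0,50,100]),np.median(z[m]))
    m=(X<90)&(X>0)&(abs(Y-8)<36)&(z>100)&(z<130)
    P=np.c_[X[m],Y[m]].astype(np.float32);print("wing",m.sum(),P.mean(0),cv2.minAreaRect(P))
    m=(X<120)&(X>-20)&(Y>40)&(Y<56)&(z>95)&(z<125)
    print("panel",m.sum(),np.percentile(X[m],[2,98]),np.percentile(Y[m],[2,50,98]))
    m=(X<100)&(X>70)&(abs(Y)<45)&(z>54)&(z<66);print("stop",np.percentile(X[m],[2,50,98]))
```

```text
top rib 90 [-102.60893663 -102.3287204   -97.93620374  -93.20539587  -92.55616338] [-20.01650775  -0.45771203  19.59771717] 77.97864847890123
wing 122 [44.029182  8.736955] ((44.79491424560547, 8.33884048461914), (7.974086284637451, 64.42366790771484), 67.20408630371094)
panel 103 [ 5.97469913 84.08336461] [46.192123   48.9394976  50.33135646]
stop [74.60119335 82.09967407 90.12472284]
side rib 101 [-103.88194053 -103.65438708  -99.20145169  -94.34123072  -93.7933324 ] [-21.07294568  -4.16649528  19.70149888] 76.12337197884777
wing 300 [44.084217   6.8189282] ((44.87731170654297, 8.151442527770996), (10.827259063720703, 64.07597351074219), 67.9754867553711)
panel 321 [ 6.046164  82.6898578] [45.60949054 47.58429196 50.91285021]
stop [74.30705059 81.03047076 88.08064128]
```

Call:
apply_moves([
  {"grip":0,"dx":-0.95,"dy":-0.8},
  {"grip":0,"dx":-0.95,"dy":-0.8},
  {"grip":0,"dx":-0.95,"dy":-0.8},
  {"grip":0,"dx":-0.95,"dy":-0.8},
  {"grip":0,"dx":-0.95,"dy":-0.8},
  {"grip":0,"dx":-0.95,"dy":-0.8},
  {"grip":0,"dx":-0.95,"dy":-0.8},
  {"grip":0,"dx":-0.95,"dy":-0.8},
  {"grip":0,"dx":-0.95,"dy":-0.8},
  {"grip":0,"dx":-0.95,"dy":-0.8},
], newtons=40)

```text
schema error: expected keys grip, dx, dy, dz, roll
```

Call:
apply_moves([
  {"grip":0,"dx":-0.95,"dy":-0.8,"dz":0,"roll":0},
  {"grip":0,"dx":-0.95,"dy":-0.8,"dz":0,"roll":0},
  {"grip":0,"dx":-0.95,"dy":-0.8,"dz":0,"roll":0},
  {"grip":0,"dx":-0.95,"dy":-0.8,"dz":0,"roll":0},
  {"grip":0,"dx":-0.95,"dy":-0.8,"dz":0,"roll":0},
  {"grip":0,"dx":-0.95,"dy":-0.8,"dz":0,"roll":0},
  {"grip":0,"dx":-0.95,"dy":-0.8,"dz":0,"roll":0},
  {"grip":0,"dx":-0.95,"dy":-0.8,"dz":0,"roll":0},
  {"grip":0,"dx":-0.95,"dy":-0.8,"dz":0,"roll":0},
  {"grip":0,"dx":-0.95,"dy":-0.8,"dz":0,"roll":0},
], newtons=40)

```text
time: 1.48
tool_pos: [0.4109, 0.285, 0.2454]
tcp_rot: [0.165, 0.986, 0.006, -0.002]
ft_force: [1.1, 0.9, -0.2]
opening: -0.0
```

Call:
apply_moves([
  {"grip":0,"dx":-0.4,"dy":-1,"dz":0,"roll":0},
  {"grip":0,"dx":-0.4,"dy":-1,"dz":0,"roll":0},
  {"grip":0,"dx":-0.4,"dy":-1,"dz":0,"roll":0},
  {"grip":0,"dx":-0.4,"dy":-1,"dz":0,"roll":0},
  {"grip":0,"dx":-0.4,"dy":-1,"dz":0,"roll":0},
  {"grip":0,"dx":-0.4,"dy":-1,"dz":0,"roll":0},
  {"grip":0,"dx":-0.4,"dy":-1,"dz":0,"roll":0},
  {"grip":0,"dx":-0.4,"dy":-1,"dz":0,"roll":0},
  {"grip":0,"dx":-0.4,"dy":-1,"dz":0,"roll":0},
  {"grip":0,"dx":-0.4,"dy":-1,"dz":0,"roll":0},
])

```text
time: 2.32
tool_pos: [0.431, -0.0551, 0.2448]
tcp_rot: [0.168, 0.986, 0.008, 0.005]
ft_force: [0.2, 0.6, -0.4]
opening: 0.0002
```

Call:
apply_moves([
  {"grip":0,"dx":-0.4,"dy":-1,"dz":0,"roll":0},
  {"grip":0,"dx":-0.4,"dy":-1,"dz":0,"roll":0},
  {"grip":0,"dx":-0.4,"dy":-0.8,"dz":0,"roll":0},
  {"grip":0,"dx":0,"dy":0,"dz":0,"roll":-1},
  {"grip":0,"dx":0,"dy":0,"dz":0,"roll":-1},
  {"grip":0,"dx":0,"dy":0,"dz":0,"roll":-1},
  {"grip":0,"dx":0,"dy":0,"dz":0,"roll":-1},
  {"grip":0,"dx":0,"dy":0,"dz":0,"roll":0},
  {"grip":0,"dx":0,"dy":0,"dz":0,"roll":0},
  {"grip":0,"dx":0,"dy":0,"dz":0,"roll":0},
])

```text
time: 3.15
tool_pos: [0.4368, -0.164, 0.2465]
tcp_rot: [-0.038, 0.999, 0.003, 0.011]
ft_force: [-0.3, -0.4, 0.1]
opening: -0.0001
```

```bash
cat >> h.py <<'E'
a=np.radians(5.6);ex=np.array([np.cos(a),np.sin(a)]);ey=np.array([-ex[1],ex[0]]);c=np.array([.5625,-.119])
def rep():
    s=state();M=R.from_quat(s["tcp_rot"]).as_matrix();p=s["tool_pos"]
    yaw=np.degrees(np.arctan2(M[1,0],M[0,0]))%360
    f=s["ft_force"]
    print("t%.2f deck xy mm %.1f %.1f z %.1f yaw_rel_deck %.1f tilt %.2f F deck %.1f %.1f %.1f open %.1f tq %s j %s"%(s["time"],(p[:2]-c)@ex*1000,(p[:2]-c)@ey*1000,p[2]*1000,yaw-5.6,np.degrees(np.arccos(-M[2,2])),f[:2]@ex,f[:2]@ey,f[2],s["opening"]*1000,np.round(s["torque"],2),np.round(s["joints"],2)))
    return s
def todeck(W):
    return np.c_[(W[:,:2]-c)@ex*1000,(W[:,:2]-c)@ey*1000,W[:,2]*1000]
E
python3 -c "
from h import *
rep()"
```

```text
t3.15 deck xy mm -129.5 -32.5 z 246.5 yaw_rel_deck 178.8 tilt 1.24 F deck -0.3 -0.3 0.1 open -0.1 tq [ 0.02 -0.02  0.06] j [ 0.28  0.33  0.05  1.95 -0.04  0.85  2.  ]
```

Call:
apply_moves([
  {"grip":0,"dx":0,"dy":0.6,"dz":0.3,"roll":-0.2},
  {"grip":0,"dx":0,"dy":0.5,"dz":0.5,"roll":0},
  {"grip":0,"dx":0,"dy":0,"dz":0.8,"roll":0},
  {"grip":0,"dx":0,"dy":0,"dz":0.8,"roll":0},
  {"grip":0,"dx":0,"dy":0,"dz":0.8,"roll":0},
  {"grip":0,"dx":0,"dy":0,"dz":0.8,"roll":0},
  {"grip":0,"dx":0,"dy":0,"dz":0.5,"roll":0},
  {"grip":0,"dx":0,"dy":0,"dz":0.4,"roll":0},
  {"grip":0,"dx":0,"dy":0,"dz":0.2,"roll":0},
  {"grip":0,"dx":0,"dy":0,"dz":0,"roll":0},
])

```text
time: 3.98
tool_pos: [0.4437, -0.1278, 0.0907]
tcp_rot: [-0.042, 0.999, 0.0, 0.017]
ft_force: [-0.4, -0.7, 0.2]
opening: -0.0002
```

```bash
python3 -c "
from h import *
rep()
im,d=get_image('wrist');cv2.imwrite('pics/w1.png',im[:,:,::-1])"
```

```text
t3.98 deck xy mm -119.1 2.8 z 90.7 yaw_rel_deck 179.2 tilt 1.90 F deck -0.5 -0.6 0.2 open -0.2 tq [-0.08  0.01  0.05] j [ 0.23  0.57  0.02  2.14 -0.05  0.4   1.95]
```

View pics/w1.png

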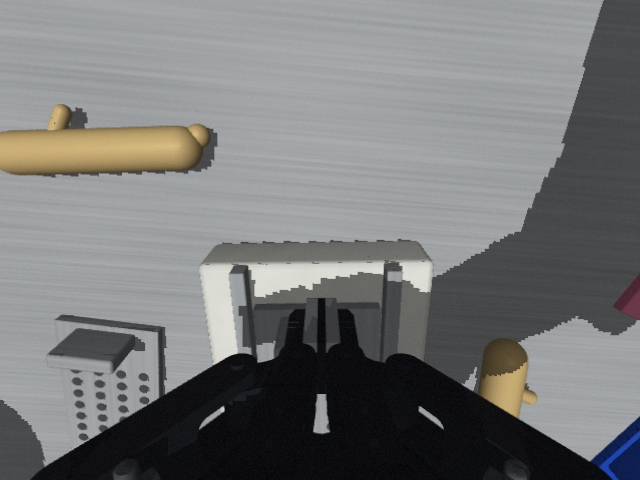

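Call:
apply_moves([
  {"grip":0,"dx":0.05,"dy":-0.08,"dz":0.2,"roll":-0.1},
  {"grip":0,"dx":0,"dy":0,"dz":0.2,"roll":0},
  {"grip":0,"dx":0,"dy":0,"dz":0,"roll":0},
  {"grip":0,"dx":-0.1,"dy":0,"dz":0,"roll":0},
  {"grip":0,"dx":-0.1,"dy":0,"dz":0,"roll":0},
  {"grip":0,"dx":-0.1,"dy":0,"dz":0,"roll":0},
  {"grip":0,"dx":-0.1,"dy":0,"dz":0,"roll":0},
  {"grip":0,"dx":-0.1,"dy":0,"dz":0,"roll":0},
  {"grip":0,"dx":-0.1,"dy":0,"dz":0,"roll":0},
  {"grip":0,"dx":-0.1,"dy":0,"dz":0,"roll":0},
])

```text
time: 4.87
tool_pos: [0.4631, -0.129, 0.0811]
tcp_rot: [-0.046, 0.999, -0.0, 0.015]
ft_force: [-1.4, 0.3, -1.0]
opening: 0.0002
```

```bash
python3 -c "
from h import *
rep()"
```

```text
t4.87 deck xy mm -99.9 -0.2 z 81.1 yaw_rel_deck 179.7 tilt 1.76 F deck -1.3 0.4 -1.0 open 0.2 tq [-0.04  0.36 -0.01] j [ 0.22  0.61  0.02  2.1  -0.05  0.41  1.94]
```

Call:
apply_moves([
  {"grip":0,"dx":-0.1,"dy":0,"dz":0,"roll":0},
  {"grip":0,"dx":-0.1,"dy":0,"dz":0,"roll":0},
  {"grip":0,"dx":-0.08,"dy":0,"dz":0,"roll":0},
  {"grip":0,"dx":-0.06,"dy":0,"dz":0,"roll":0},
  {"grip":0,"dx":-0.04,"dy":0,"dz":0,"roll":0},
  {"grip":0,"dx":-0.03,"dy":0,"dz":0,"roll":0},
  {"grip":0,"dx":-0.03,"dy":0,"dz":0,"roll":0},
  {"grip":0,"dx":-0.03,"dy":0,"dz":0,"roll":0},
  {"grip":0,"dx":-0.03,"dy":0,"dz":0,"roll":0},
  {"grip":0,"dx":-0.03,"dy":0,"dz":0,"roll":0},
])

```text
time: 5.7
tool_pos: [0.4794, -0.1272, 0.0813]
tcp_rot: [-0.046, 0.999, 0.0, 0.013]
ft_force: [-4.2, -1.4, 1.5]
opening: 0.0
```

```bash
python3 -c "
from h import *
rep()
for n in ['top','side']:
    im,d=get_image(n);cv2.imwrite(f'pics/{n}1.png',im[:,:,::-1]);np.save(n+'d1.npy',d)
    Q=todeck(cloud(n,d).reshape(-1,3));X,Y,z=Q.T
    m=(X<-40)&(X>-130)&(abs(Y)<22)&(z>72)&(z<80);print(n,m.sum(),np.percentile(X[m],[2,50,98]))
a=cv2.imread('pics/side1.png')[200:380,230:430];cv2.imwrite('pics/side1c.png',cv2.resize(a,None,fx=3.5,fy=3.3))
"
```

```text
t5.70 deck xy mm -83.5 -0.1 z 81.3 yaw_rel_deck 179.7 tilt 1.54 F deck -4.3 -1.0 1.5 open 0.0 tq [-0.1   0.79 -0.02] j [ 0.2   0.62  0.03  2.05 -0.05  0.44  1.93]Traceback (most recent call last):
  File "<string>", line 7, in <module>
    m=(X<-40)&(X>-130)&(abs(Y)<22)&(z>72)&(z<80);print(n,m.sum(),np.percentile(X[m],[2,50,98]))
                                                                 ~~~~~~~~~~~~~^^^^^^^^^^^^^^^^
    return _quantile_unchecked(
        a, q, axis, out, overwrite_input, method, keepdims, weights)
    return _ureduce(a,
                    func=_quantile_ureduce_func,
    ...<5 lines>...
                    overwrite_input=overwrite_input,
                    method=method)
    r = func(a, **kwargs)
    result = _quantile(arr,
                       quantiles=q,
    ...<2 lines>...
                       out=out,
                       weights=wgt)
    slices_having_nans = np.isnan(arr[-1, ...])
                                  ~~~^^^^^^^^^
IndexError: index -1 is out of bounds for axis 0 with size 0
```

Call:
apply_moves([
  {"grip":0,"dx":-0.03,"dy":0,"dz":0,"roll":0},
  {"grip":0,"dx":-0.03,"dy":0,"dz":0,"roll":0},
  {"grip":0,"dx":-0.03,"dy":0,"dz":0,"roll":0},
  {"grip":0,"dx":-0.03,"dy":0,"dz":0,"roll":0},
  {"grip":0,"dx":-0.03,"dy":0,"dz":0,"roll":0},
  {"grip":0,"dx":-0.03,"dy":0,"dz":0,"roll":0},
  {"grip":0,"dx":-0.03,"dy":0,"dz":0,"roll":0},
  {"grip":0,"dx":-0.03,"dy":0,"dz":0,"roll":0},
  {"grip":0,"dx":-0.03,"dy":0,"dz":0,"roll":0},
  {"grip":0,"dx":-0.03,"dy":0,"dz":0,"roll":0},
])

```text
time: 6.58
tool_pos: [0.4796, -0.1272, 0.0815]
tcp_rot: [-0.045, 0.999, 0.001, 0.004]
ft_force: [-5.1, -0.5, 3.6]
opening: 0.0001
```

```bash
python3 -c "
from h import *
rep()
for n in ['side']:
    im,d=get_image(n);cv2.imwrite(f'pics/{n}1.png',im[:,:,::-1]);np.save(n+'d1.npy',d)
    Q=todeck(cloud(n,d).reshape(-1,3));X,Y,z=Q.T
    m=(X<-40)&(X>-130)&(abs(Y)<22)&(z>70)&(z<80);print(n,m.sum(),np.percentile(X[m],[2,50,98]))
a=cv2.imread('pics/side1.png')[200:380,230:430];cv2.imwrite('pics/side1c.png',cv2.resize(a,None,fx=3.5,fy=3.3))
"
```

```text
t6.58 deck xy mm -83.3 -0.0 z 81.5 yaw_rel_deck 179.5 tilt 0.47 F deck -5.1 -0.0 3.6 open 0.1 tq [-0.17  1.15  0.01] j [ 0.2   0.63  0.03  2.04 -0.05  0.47  1.93]
side 28 [-94.64879599 -70.82703856 -63.34257202]
```

View pics/side1c.png

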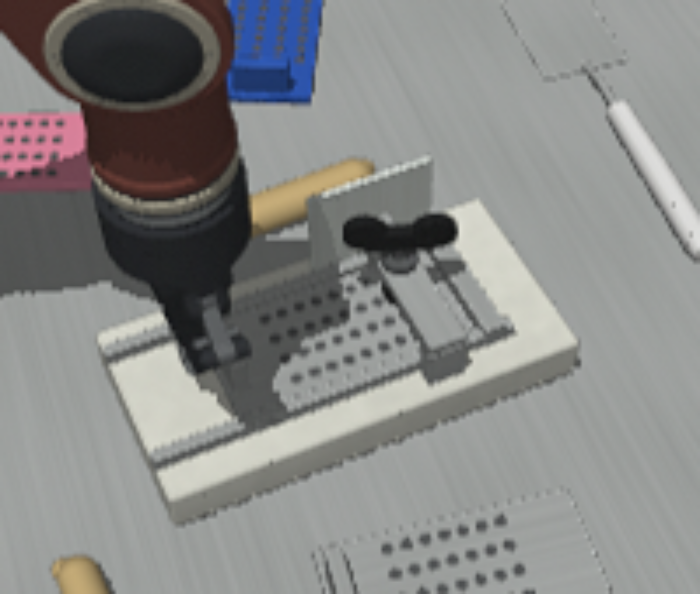

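Call:
apply_moves([
  {"grip":0,"dx":-0.05,"dy":0,"dz":0,"roll":0},
  {"grip":0,"dx":-0.06,"dy":0,"dz":0,"roll":0},
  {"grip":0,"dx":-0.07,"dy":0,"dz":0,"roll":0},
  {"grip":0,"dx":-0.08,"dy":0,"dz":0,"roll":0},
  {"grip":0,"dx":-0.08,"dy":0,"dz":0,"roll":0},
  {"grip":0,"dx":-0.08,"dy":0,"dz":0,"roll":0},
  {"grip":0,"dx":-0.08,"dy":0,"dz":0,"roll":0},
  {"grip":0,"dx":-0.08,"dy":0,"dz":0,"roll":0},
  {"grip":0,"dx":-0.08,"dy":0,"dz":0,"roll":0},
  {"grip":0,"dx":-0.08,"dy":0,"dz":0,"roll":0},
])

```text
time: 7.47
tool_pos: [0.48, -0.1271, 0.0819]
tcp_rot: [-0.042, 0.999, 0.004, -0.02]
ft_force: [-7.9, -1.1, 6.1]
opening: 0.0002
```

```bash
python3 -c "
from h import *
rep()"
```

```text
t7.47 deck xy mm -82.9 -0.0 z 81.9 yaw_rel_deck 179.2 tilt 2.33 F deck -8.0 -0.3 6.1 open 0.2 tq [-0.17  1.57 -0.01] j [ 0.18  0.64  0.04  2.   -0.05  0.54  1.92]
```

Call:
apply_moves([
  {"grip":0,"dx":-0.12,"dy":0,"dz":0,"roll":0},
  {"grip":0,"dx":-0.14,"dy":0,"dz":0,"roll":0},
  {"grip":0,"dx":-0.14,"dy":0,"dz":0,"roll":0},
  {"grip":0,"dx":0,"dy":0,"dz":0,"roll":0},
  {"grip":0,"dx":0.1,"dy":0,"dz":0,"roll":0},
  {"grip":0,"dx":0.2,"dy":0,"dz":-0.1,"roll":0},
  {"grip":0,"dx":0.3,"dy":0,"dz":-0.5,"roll":0},
  {"grip":0,"dx":0.5,"dy":0,"dz":-1,"roll":0},
  {"grip":0,"dx":1,"dy":0,"dz":-1,"roll":0},
  {"grip":0,"dx":0,"dy":0,"dz":0,"roll":0},
])

```text
time: 8.3
tool_pos: [0.4304, -0.1326, 0.1668]
tcp_rot: [-0.043, 0.999, 0.004, -0.021]
ft_force: [-0.2, -0.5, 0.4]
opening: -0.0001
```

```bash
python3 -c "
from h import *
s=rep()
for n in ['top','side','wrist']:
    im,d=get_image(n);cv2.imwrite(f'pics/{n}2.png',im[:,:,::-1]);np.save(n+'d2.npy',d)
    Q=todeck(cloud(n,d,s).reshape(-1,3));X,Y,z=Q.T
    m=(X<-40)&(X>-110)&(abs(Y)<22)&(z>70)&(z<82);
    if m.sum():print(n,m.sum(),np.percentile(X[m],[2,50,98]),np.median(z[m]))
    m=(X<100)&(X>70)&(abs(Y)<45)&(z>54)&(z<66);
    if m.sum(): print('stop',np.percentile(X[m],[2,50,98]))
a=cv2.imread('pics/top2.png')[190:340,330:440];cv2.imwrite('pics/top2c.png',cv2.resize(a,None,fx=4,fy=4))
"
```

```text
t8.30 deck xy mm -132.8 -0.7 z 166.8 yaw_rel_deck 179.3 tilt 2.48 F deck -0.2 -0.5 0.4 open -0.1 tq [ 0.02 -0.02 -0.06] j [ 0.21  0.45  0.06  2.05 -0.03  0.69  1.94]
top 39 [-71.6301169  -66.46852306 -62.08471992] 78.58188633370378
stop [74.98331744 81.82701282 89.2359514 ]
side 97 [-72.90896352 -68.11960227 -63.20025396] 76.13465955311749
stop [74.16191269 80.83736986 88.16520898]
```

View pics/top2c.png

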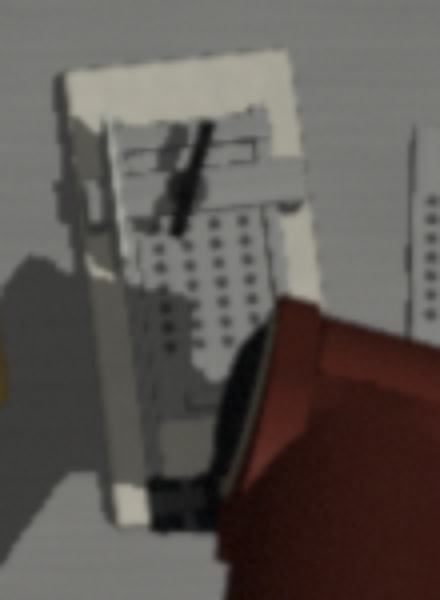

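View pics/wrist2.png

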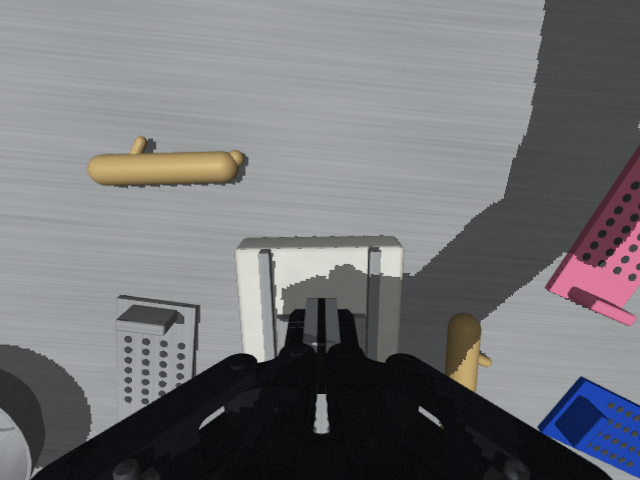

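Call:
apply_moves([
  {"grip":0,"dx":-0.3,"dy":0,"dz":0.7,"roll":0},
  {"grip":0,"dx":-0.3,"dy":0,"dz":0.8,"roll":0},
  {"grip":0,"dx":-0.3,"dy":0,"dz":0.7,"roll":0},
  {"grip":0,"dx":-0.3,"dy":0,"dz":0.5,"roll":0},
  {"grip":0,"dx":-0.2,"dy":0,"dz":0.2,"roll":0},
  {"grip":0,"dx":-0.1,"dy":0,"dz":0,"roll":0},
  {"grip":0,"dx":-0.1,"dy":0,"dz":0,"roll":0},
  {"grip":0,"dx":-0.1,"dy":0,"dz":0,"roll":0},
  {"grip":0,"dx":-0.1,"dy":0,"dz":0,"roll":0},
  {"grip":0,"dx":-0.12,"dy":0,"dz":0,"roll":0},
])

```text
time: 9.28
tool_pos: [0.4785, -0.1245, 0.0636]
tcp_rot: [-0.045, 0.998, 0.007, -0.039]
ft_force: [-8.1, -0.7, 8.8]
opening: 0.0003
```

```bash
python3 -c "
from h import *
s=rep()"
```

```text
t9.28 deck xy mm -84.1 2.7 z 63.6 yaw_rel_deck 179.6 tilt 4.54 F deck -8.1 0.1 8.8 open 0.3 tq [-0.15  1.47  0.08] j [ 0.18  0.68  0.05  1.99 -0.05  0.55  1.91]
```

Call:
apply_moves([
  {"grip":0,"dx":0.1,"dy":0,"dz":-0.2,"roll":0},
  {"grip":0,"dx":0.05,"dy":0,"dz":-0.2,"roll":0},
  {"grip":0,"dx":0,"dy":0,"dz":0,"roll":0},
  {"grip":0,"dx":-0.1,"dy":0,"dz":0,"roll":0},
  {"grip":0,"dx":-0.1,"dy":0,"dz":0,"roll":0},
  {"grip":0,"dx":-0.1,"dy":0,"dz":0,"roll":0},
  {"grip":0,"dx":-0.12,"dy":0,"dz":0,"roll":0},
  {"grip":0,"dx":-0.14,"dy":0,"dz":0,"roll":0},
  {"grip":0,"dx":-0.16,"dy":0,"dz":0,"roll":0},
  {"grip":0,"dx":-0.18,"dy":0,"dz":0,"roll":0},
])

```text
time: 10.12
tool_pos: [0.4795, -0.1246, 0.0758]
tcp_rot: [-0.042, 0.997, 0.01, -0.065]
ft_force: [-9.6, -0.7, 10.6]
opening: -0.0002
```

```bash
python3 -c "
from h import *
s=rep()"
```

```text
t10.12 deck xy mm -83.1 2.5 z 75.8 yaw_rel_deck 179.3 tilt 7.53 F deck -9.6 0.2 10.6 open -0.2 tq [-0.2   2.11  0.08] j [ 0.16  0.68  0.06  1.94 -0.04  0.66  1.9 ]
```

Call:
apply_moves([
  {"grip":0,"dx":0.2,"dy":0,"dz":0,"roll":0},
  {"grip":0,"dx":0.2,"dy":0,"dz":-0.6,"roll":0},
  {"grip":0,"dx":0.1,"dy":0,"dz":-1,"roll":0},
  {"grip":0,"dx":0,"dy":0,"dz":-1,"roll":0},
  {"grip":0,"dx":0,"dy":0,"dz":-1,"roll":0},
  {"grip":0,"dx":0,"dy":0,"dz":-0.8,"roll":0},
  {"grip":0,"dx":-0.8,"dy":-0.4,"dz":0,"roll":0},
  {"grip":0,"dx":-1,"dy":-0.4,"dz":0,"roll":0},
  {"grip":0,"dx":-1,"dy":-0.4,"dz":0,"roll":0},
  {"grip":0,"dx":-1,"dy":-0.4,"dz":0,"roll":0},
])

```text
time: 10.95
tool_pos: [0.6031, -0.1634, 0.2026]
tcp_rot: [-0.044, 0.997, 0.011, -0.059]
ft_force: [1.2, -0.8, 0.4]
opening: 0.0
```

```bash
python3 -c "
from h import *
s=rep()"
```

```text
t10.95 deck xy mm 36.0 -48.1 z 202.6 yaw_rel_deck 179.6 tilt 6.92 F deck 1.1 -0.9 0.4 open 0.0 tq [-0.04 -0.17  0.02] j [ 0.18  0.67  0.08  1.46 -0.04  1.13  1.92]
```

Call:
apply_moves([
  {"grip":0,"dx":-0.8,"dy":0,"dz":0,"roll":0},
  {"grip":0,"dx":-0.6,"dy":0,"dz":0.3,"roll":0},
  {"grip":0,"dx":-0.5,"dy":0,"dz":0.7,"roll":0},
  {"grip":0,"dx":0,"dy":0,"dz":0.8,"roll":0},
  {"grip":0,"dx":0,"dy":0,"dz":0.7,"roll":0},
  {"grip":0,"dx":0,"dy":0,"dz":0.4,"roll":0},
  {"grip":0,"dx":0,"dy":0,"dz":0,"roll":0},
  {"grip":0,"dx":0,"dy":0,"dz":0,"roll":0},
  {"grip":0,"dx":0,"dy":0,"dz":0,"roll":0},
  {"grip":0,"dx":0,"dy":0,"dz":0,"roll":0},
])

```text
time: 11.78
tool_pos: [0.6674, -0.1563, 0.1045]
tcp_rot: [-0.046, 0.998, 0.01, -0.046]
ft_force: [0.5, -0.7, 0.4]
opening: -0.0
```

```bash
python3 -c "
from h import *
s=rep()
im,d=get_image('side');cv2.imwrite('pics/side3.png',im[:,:,::-1])
a=im[150:390,200:440,::-1];cv2.imwrite('pics/side3c.png',cv2.resize(a,None,fx=2.5,fy=2.5))
"
```

```text
t11.78 deck xy mm 100.7 -47.4 z 104.5 yaw_rel_deck 179.8 tilt 5.42 F deck 0.5 -0.7 0.4 open -0.0 tq [-0.   -0.15  0.03] j [ 0.16  0.86  0.07  1.36 -0.05  1.02  1.9 ]
```

View pics/side3c.png

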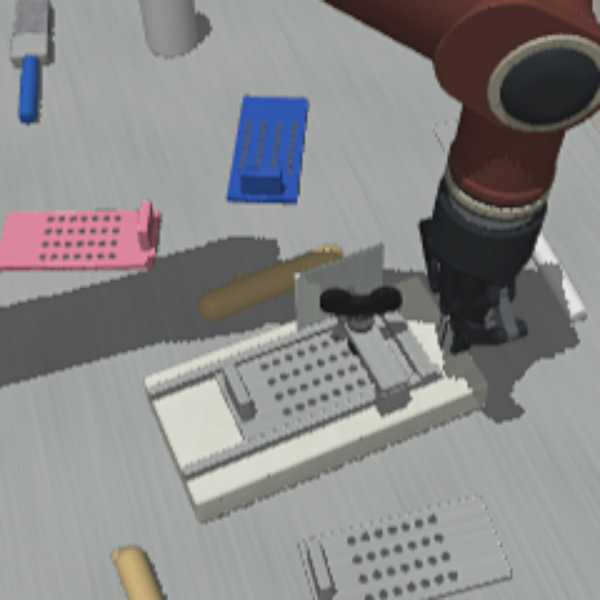

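Call:
apply_moves([
  {"grip":0,"dx":0.3,"dy":0,"dz":0.3,"roll":0},
  {"grip":0,"dx":0.3,"dy":0,"dz":0.15,"roll":0},
  {"grip":0,"dx":0.2,"dy":0,"dz":0,"roll":0},
  {"grip":0,"dx":0.15,"dy":0,"dz":0,"roll":0},
  {"grip":0,"dx":0.12,"dy":0,"dz":0,"roll":0},
  {"grip":0,"dx":0.12,"dy":0,"dz":0,"roll":0},
  {"grip":0,"dx":0.12,"dy":0,"dz":0,"roll":0},
  {"grip":0,"dx":0.12,"dy":0,"dz":0,"roll":0},
  {"grip":0,"dx":0.12,"dy":0,"dz":0,"roll":0},
  {"grip":0,"dx":0.12,"dy":0,"dz":0,"roll":0},
])

```text
time: 12.67
tool_pos: [0.6204, -0.1622, 0.104]
tcp_rot: [-0.046, 0.998, 0.007, -0.036]
ft_force: [-0.2, -0.4, 0.5]
opening: 0.0
```

```bash
python3 -c "
from h import *
s=rep()
"
```

```text
t12.67 deck xy mm 53.4 -48.6 z 104.0 yaw_rel_deck 179.8 tilt 4.27 F deck -0.3 -0.4 0.5 open 0.0 tq [-0.06 -0.07 -0.01] j [ 0.18  0.79  0.06  1.53 -0.05  0.9   1.93]
```

Call:
apply_moves([
  {"grip":0,"dx":0,"dy":0,"dz":-0.7,"roll":0},
  {"grip":0,"dx":0.1,"dy":0,"dz":-0.7,"roll":0},
  {"grip":0,"dx":0.1,"dy":0.2,"dz":-0.6,"roll":0},
  {"grip":26,"dx":0.1,"dy":0.6,"dz":0,"roll":0},
  {"grip":26,"dx":0,"dy":0.6,"dz":0,"roll":0},
  {"grip":26,"dx":0,"dy":0.4,"dz":0,"roll":0.8},
  {"grip":26,"dx":0,"dy":0,"dz":0,"roll":1},
  {"grip":26,"dx":0,"dy":0,"dz":0,"roll":1},
  {"grip":26,"dx":0,"dy":0,"dz":0,"roll":0.9},
  {"grip":26,"dx":0,"dy":0,"dz":0,"roll":0},
])

```text
time: 13.5
tool_pos: [0.6075, -0.1083, 0.1683]
tcp_rot: [0.156, 0.987, 0.001, -0.038]
ft_force: [0.4, 0.0, 1.2]
opening: 0.0224
```

```bash
python3 -c "
from h import *
s=rep()
im,d=get_image('wrist');cv2.imwrite('pics/w4.png',im[:,:,::-1])
im,d=get_image('side');cv2.imwrite('pics/side4.png',im[:,:,::-1])
a=im[150:390,200:440,::-1];cv2.imwrite('pics/side4c.png',cv2.resize(a,None,fx=2.5,fy=2.5))
Q=todeck(cloud('side',d).reshape(-1,3));X,Y,z=Q.T
m=(X<90)&(X>0)&(abs(Y-8)<36)&(z>100)&(z<128)
P=np.c_[X[m],Y[m]].astype(np.float32);print('wing',m.sum(),P.mean(0),cv2.minAreaRect(P))
"
```

```text
t13.50 deck xy mm 45.9 6.2 z 168.3 yaw_rel_deck 156.4 tilt 4.35 F deck 0.4 -0.0 1.2 open 22.4 tq [-0.05 -0.07 -0.01] j [ 0.04  0.68  0.18  1.56 -0.14  0.99  1.52]
wing 298 [44.16154    6.8082027] ((44.88948059082031, 8.159676551818848), (11.649646759033203, 64.06656646728516), 67.4591064453125)
```

View pics/w4.png

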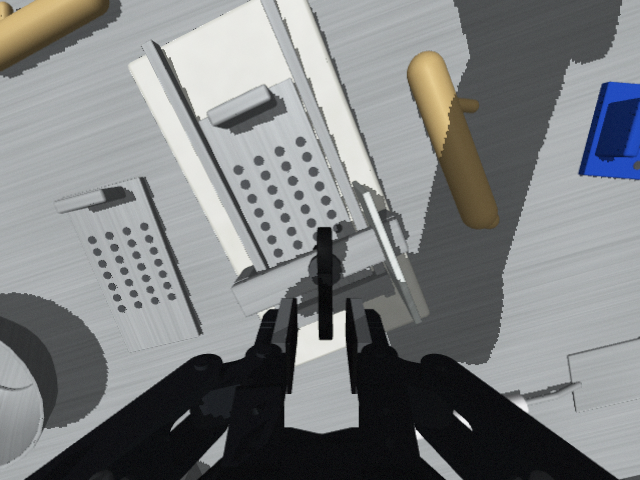

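View pics/side4c.png

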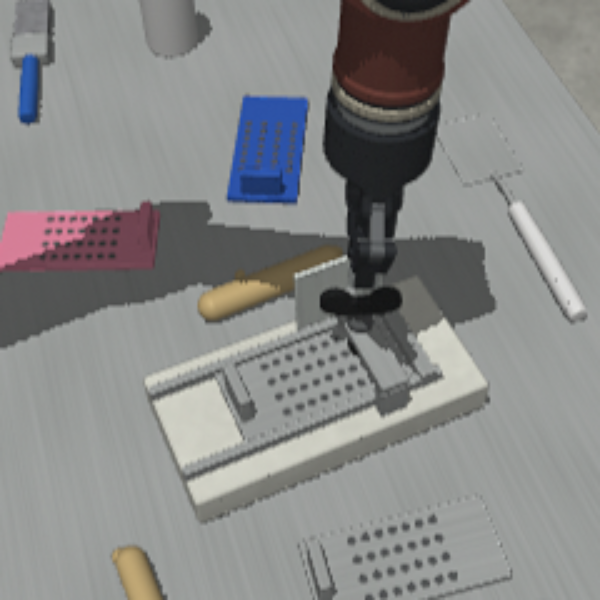

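Call:
apply_moves([
  {"grip":26,"dx":-0.05,"dy":0.03,"dz":0.2,"roll":0},
  {"grip":26,"dx":-0.04,"dy":0.03,"dz":0.3,"roll":0},
  {"grip":26,"dx":0,"dy":0,"dz":0.3,"roll":0},
  {"grip":26,"dx":0,"dy":0,"dz":0.3,"roll":0},
  {"grip":26,"dx":0,"dy":0,"dz":0.25,"roll":0},
  {"grip":26,"dx":0,"dy":0,"dz":0.15,"roll":0},
  {"grip":26,"dx":0,"dy":0,"dz":0.1,"roll":0},
  {"grip":26,"dx":0,"dy":0,"dz":0.05,"roll":0},
  {"grip":26,"dx":0,"dy":0,"dz":0,"roll":0},
  {"grip":26,"dx":0,"dy":0,"dz":0,"roll":0},
])

```text
time: 14.43
tool_pos: [0.6052, -0.1082, 0.1109]
tcp_rot: [0.152, 0.988, 0.001, -0.04]
ft_force: [0.2, -0.1, 1.1]
opening: 0.0219
```

```bash
python3 -c "
from h import *
s=rep()
im,d=get_image('wrist');cv2.imwrite('pics/w5.png',im[:,:,::-1])
"
```

```text
t14.43 deck xy mm 43.6 6.6 z 110.9 yaw_rel_deck 156.8 tilt 4.61 F deck 0.1 -0.1 1.1 open 21.9 tq [-0.06 -0.06  0.04] j [ 0.05  0.75  0.17  1.61 -0.15  0.88  1.54]
```

View pics/w5.png

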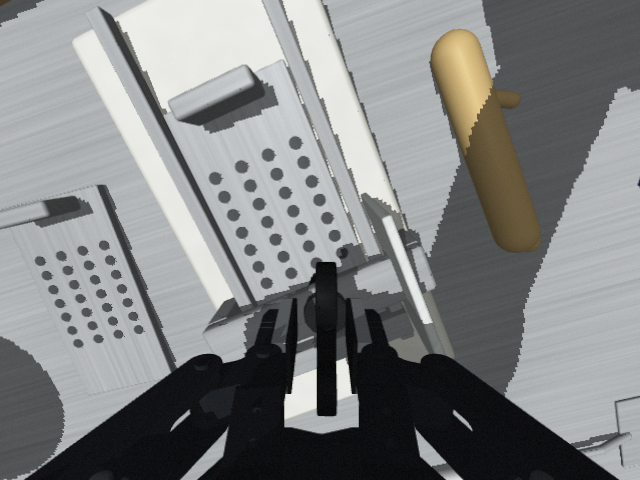

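Call:
apply_moves([
  {"grip":26,"dx":-0.04,"dy":0.05,"dz":-0.04,"roll":0.1},
  {"grip":26,"dx":0,"dy":0,"dz":0,"roll":0},
  {"grip":0,"dx":0,"dy":0,"dz":0,"roll":0},
  {"grip":0,"dx":0,"dy":0,"dz":0,"roll":0},
  {"grip":0,"dx":0,"dy":0,"dz":0,"roll":0},
  {"grip":0,"dx":0,"dy":0,"dz":0,"roll":0},
  {"grip":0,"dx":0,"dy":0,"dz":0,"roll":0},
  {"grip":0,"dx":0,"dy":0,"dz":0,"roll":0},
  {"grip":0,"dx":0,"dy":0,"dz":0,"roll":0},
  {"grip":0,"dx":0,"dy":0,"dz":0,"roll":0},
], newtons=60)

```text
time: 15.32
tool_pos: [0.6082, -0.1069, 0.1137]
tcp_rot: [0.157, 0.987, 0.001, -0.038]
ft_force: [0.4, 0.8, -0.7]
opening: 0.0067
```

```bash
python3 -c "
from h import *
s=rep()
"
```

```text
t15.32 deck xy mm 46.7 7.6 z 113.7 yaw_rel_deck 156.3 tilt 4.41 F deck 0.5 0.7 -0.7 open 6.7 tq [ 0.04 -0.12  0.15] j [ 0.04  0.75  0.17  1.6  -0.15  0.88  1.53]
```

Call:
apply_moves([
  {"grip":0,"dx":0,"dy":0,"dz":0,"roll":0.2},
  {"grip":0,"dx":0,"dy":0,"dz":0,"roll":0.4},
  {"grip":0,"dx":0,"dy":0,"dz":0,"roll":0.4},
  {"grip":0,"dx":0,"dy":0,"dz":0,"roll":0.4},
  {"grip":0,"dx":0,"dy":0,"dz":0,"roll":0.4},
  {"grip":0,"dx":0,"dy":0,"dz":0,"roll":0.4},
  {"grip":0,"dx":0,"dy":0,"dz":0,"roll":0.4},
  {"grip":0,"dx":0,"dy":0,"dz":0,"roll":0.3},
  {"grip":0,"dx":0,"dy":0,"dz":0,"roll":0},
  {"grip":0,"dx":0,"dy":0,"dz":0,"roll":0},
])

```text
time: 16.15
tool_pos: [0.6081, -0.107, 0.1138]
tcp_rot: [0.314, 0.949, -0.005, -0.038]
ft_force: [-0.3, -0.8, -0.9]
opening: 0.0068
```

```bash
python3 -c "
from h import *
s=rep()
"
```

```text
t16.15 deck xy mm 46.6 7.5 z 113.8 yaw_rel_deck 137.7 tilt 4.41 F deck -0.4 -0.8 -0.9 open 6.8 tq [ 0.21 -0.21  0.18] j [-0.01  0.76  0.26  1.6  -0.23  0.89  1.27]
```

Call:
apply_moves([
  {"grip":0,"dx":0,"dy":0,"dz":0,"roll":0.2},
  {"grip":0,"dx":0,"dy":0,"dz":0,"roll":0.2},
  {"grip":0,"dx":0,"dy":0,"dz":0,"roll":0.2},
  {"grip":0,"dx":0,"dy":0,"dz":0,"roll":0.2},
  {"grip":0,"dx":0,"dy":0,"dz":0,"roll":0.2},
  {"grip":0,"dx":0,"dy":0,"dz":0,"roll":0.2},
  {"grip":0,"dx":0,"dy":0,"dz":0,"roll":0.2},
  {"grip":0,"dx":0,"dy":0,"dz":0,"roll":0.2},
  {"grip":0,"dx":0,"dy":0,"dz":0,"roll":0.2},
  {"grip":0,"dx":0,"dy":0,"dz":0,"roll":0.2},
])

```text
time: 16.98
tool_pos: [0.608, -0.1071, 0.1138]
tcp_rot: [0.421, 0.906, -0.009, -0.037]
ft_force: [-0.3, -0.2, 0.7]
opening: 0.0066
```

```bash
python3 -c "
from h import *
s=rep()
"
```

```text
t16.98 deck xy mm 46.4 7.4 z 113.8 yaw_rel_deck 124.5 tilt 4.41 F deck -0.3 -0.2 0.7 open 6.6 tq [ 0.33 -0.31  0.23] j [-0.05  0.76  0.33  1.61 -0.29  0.9   1.09]
```

Call:
apply_moves([
  {"grip":0,"dx":0,"dy":0,"dz":0,"roll":0.2},
  {"grip":0,"dx":0,"dy":0,"dz":0,"roll":0.2},
  {"grip":0,"dx":0,"dy":0,"dz":0,"roll":0.2},
  {"grip":0,"dx":0,"dy":0,"dz":0,"roll":0.2},
  {"grip":0,"dx":0,"dy":0,"dz":0,"roll":0.2},
  {"grip":0,"dx":0,"dy":0,"dz":0,"roll":0.2},
  {"grip":0,"dx":0,"dy":0,"dz":0,"roll":0.2},
  {"grip":0,"dx":0,"dy":0,"dz":0,"roll":0.2},
  {"grip":0,"dx":0,"dy":0,"dz":0,"roll":0.2},
  {"grip":0,"dx":0,"dy":0,"dz":0,"roll":0.2},
])

```text
time: 17.82
tool_pos: [0.6078, -0.1072, 0.1143]
tcp_rot: [0.524, 0.851, -0.013, -0.036]
ft_force: [-1.9, -1.2, 0.6]
opening: 0.0071
```

```bash
python3 -c "
from h import *
s=rep()
"
```

```text
t17.82 deck xy mm 46.3 7.3 z 114.3 yaw_rel_deck 111.1 tilt 4.40 F deck -2.0 -1.0 0.6 open 7.1 tq [ 0.43 -0.32  0.31] j [-0.08  0.77  0.39  1.61 -0.34  0.91  0.91]
```

Call:
apply_moves([
  {"grip":0,"dx":0,"dy":0,"dz":0,"roll":0.2},
  {"grip":0,"dx":0,"dy":0,"dz":0,"roll":0.2},
  {"grip":0,"dx":0,"dy":0,"dz":0,"roll":0.2},
  {"grip":0,"dx":0,"dy":0,"dz":0,"roll":0.2},
  {"grip":0,"dx":0,"dy":0,"dz":0,"roll":0.2},
  {"grip":0,"dx":0,"dy":0,"dz":0,"roll":0},
  {"grip":0,"dx":0,"dy":0,"dz":0,"roll":0},
  {"grip":0,"dx":0,"dy":0,"dz":0,"roll":0},
  {"grip":0,"dx":0,"dy":0,"dz":0,"roll":0},
  {"grip":0,"dx":0,"dy":0,"dz":0,"roll":0},
])

```text
time: 18.65
tool_pos: [0.6077, -0.1073, 0.1145]
tcp_rot: [0.573, 0.819, -0.015, -0.035]
ft_force: [-1.8, -0.8, 0.4]
opening: 0.0068
```

```bash
python3 -c "
from h import *
s=rep()
s=rep()
"
```

```text
t18.65 deck xy mm 46.2 7.2 z 114.5 yaw_rel_deck 104.3 tilt 4.39 F deck -1.9 -0.7 0.4 open 6.8 tq [ 0.48 -0.39  0.27] j [-0.1   0.78  0.42  1.61 -0.37  0.92  0.82]
t18.65 deck xy mm 46.2 7.2 z 114.5 yaw_rel_deck 104.3 tilt 4.39 F deck -1.9 -0.7 0.4 open 6.8 tq [ 0.48 -0.39  0.27] j [-0.1   0.78  0.42  1.61 -0.37  0.92  0.82]
```

Call:
apply_moves([
  {"grip":0,"dx":0,"dy":0,"dz":0,"roll":0},
  {"grip":0,"dx":0,"dy":0,"dz":0,"roll":0},
  {"grip":0,"dx":0,"dy":0,"dz":0,"roll":0},
  {"grip":0,"dx":0,"dy":0,"dz":0,"roll":0},
  {"grip":0,"dx":0,"dy":0,"dz":0,"roll":0},
  {"grip":0,"dx":0,"dy":0,"dz":0,"roll":0},
  {"grip":0,"dx":0,"dy":0,"dz":0,"roll":0},
  {"grip":0,"dx":0,"dy":0,"dz":0,"roll":0},
  {"grip":0,"dx":0,"dy":0,"dz":0,"roll":0},
  {"grip":0,"dx":0,"dy":0,"dz":0,"roll":0},
])

```text
time: 19.48
tool_pos: [0.6077, -0.1073, 0.1145]
tcp_rot: [0.573, 0.819, -0.015, -0.035]
ft_force: [-1.6, -1.0, -0.1]
opening: 0.0068
```

```bash
sed -i 's/z %.1f yaw/z %.2f yaw/' h.py; python3 -c "
from h import *
s=rep()
"
```

```text
t19.48 deck xy mm 46.2 7.3 z 114.53 yaw_rel_deck 104.3 tilt 4.39 F deck -1.7 -0.8 -0.1 open 6.8 tq [ 0.48 -0.37  0.29] j [-0.1   0.78  0.42  1.61 -0.37  0.92  0.82]
```

Call:
apply_moves([
  {"grip":0,"dx":0,"dy":0,"dz":0,"roll":0.2},
  {"grip":0,"dx":0,"dy":0,"dz":0,"roll":0.2},
  {"grip":0,"dx":0,"dy":0,"dz":0,"roll":0.2},
  {"grip":0,"dx":0,"dy":0,"dz":0,"roll":0.2},
  {"grip":0,"dx":0,"dy":0,"dz":0,"roll":0},
  {"grip":0,"dx":0,"dy":0,"dz":0,"roll":0},
  {"grip":0,"dx":0,"dy":0,"dz":0,"roll":0},
  {"grip":0,"dx":0,"dy":0,"dz":0,"roll":0},
  {"grip":0,"dx":0,"dy":0,"dz":0,"roll":0},
  {"grip":0,"dx":0,"dy":0,"dz":0,"roll":0},
])

```text
time: 20.32
tool_pos: [0.6077, -0.1073, 0.1148]
tcp_rot: [0.611, 0.791, -0.016, -0.035]
ft_force: [-0.9, -0.7, 0.7]
opening: 0.0067
```

```bash
python3 -c "
from h import *
s=rep()
"
```

```text
t20.32 deck xy mm 46.1 7.2 z 114.78 yaw_rel_deck 99.0 tilt 4.38 F deck -0.9 -0.6 0.7 open 6.7 tq [ 0.55 -0.37  0.27] j [-0.11  0.78  0.45  1.61 -0.39  0.92  0.74]
```

Call:
apply_moves([
  {"grip":0,"dx":0,"dy":0,"dz":0,"roll":0.2},
  {"grip":0,"dx":0,"dy":0,"dz":0,"roll":0.2},
  {"grip":0,"dx":0,"dy":0,"dz":0,"roll":0.2},
  {"grip":0,"dx":0,"dy":0,"dz":0,"roll":0.2},
  {"grip":0,"dx":0,"dy":0,"dz":0,"roll":0.2},
  {"grip":0,"dx":0,"dy":0,"dz":0,"roll":0.2},
  {"grip":0,"dx":0,"dy":0,"dz":0,"roll":0.2},
  {"grip":0,"dx":0,"dy":0,"dz":0,"roll":0.1},
  {"grip":0,"dx":0,"dy":0,"dz":0,"roll":0},
  {"grip":0,"dx":0,"dy":0,"dz":0,"roll":0},
])

```text
time: 21.15
tool_pos: [0.6075, -0.1075, 0.1151]
tcp_rot: [0.677, 0.735, -0.02, -0.033]
ft_force: [-2.7, -1.2, 0.8]
opening: 0.0066
```

```bash
python3 -c "
from h import *
s=rep()
"
```

```text
t21.15 deck xy mm 45.9 7.0 z 115.07 yaw_rel_deck 89.1 tilt 4.39 F deck -2.8 -1.0 0.8 open 6.6 tq [ 0.4  -0.4   0.27] j [-0.14  0.79  0.5   1.61 -0.43  0.93  0.61]
```

Call:
apply_moves([
  {"grip":26,"dx":0,"dy":0,"dz":0,"roll":0},
  {"grip":26,"dx":0,"dy":0,"dz":0,"roll":0},
  {"grip":26,"dx":0,"dy":0,"dz":0,"roll":0},
  {"grip":26,"dx":0,"dy":0,"dz":0,"roll":0},
  {"grip":26,"dx":0,"dy":0,"dz":-0.2,"roll":0},
  {"grip":26,"dx":0,"dy":0,"dz":-0.4,"roll":0},
  {"grip":26,"dx":0,"dy":0,"dz":-0.6,"roll":0},
  {"grip":26,"dx":0,"dy":0,"dz":-0.6,"roll":0},
  {"grip":26,"dx":0,"dy":0,"dz":-0.6,"roll":0},
  {"grip":26,"dx":0,"dy":0,"dz":-0.6,"roll":0},
])

```text
time: 21.98
tool_pos: [0.6136, -0.1068, 0.2071]
tcp_rot: [0.677, 0.735, -0.022, -0.036]
ft_force: [0.7, 1.3, -0.8]
opening: 0.0222
```

Call:
apply_moves([
  {"grip":26,"dx":0,"dy":0,"dz":-1,"roll":0},
  {"grip":26,"dx":0,"dy":0,"dz":-1,"roll":0},
  {"grip":26,"dx":0.8,"dy":0,"dz":-0.3,"roll":0},
  {"grip":26,"dx":1,"dy":0,"dz":0,"roll":0},
  {"grip":26,"dx":1,"dy":0,"dz":0,"roll":0},
  {"grip":26,"dx":1,"dy":0,"dz":0,"roll":0},
  {"grip":26,"dx":1,"dy":0,"dz":0,"roll":0},
  {"grip":26,"dx":1,"dy":0,"dz":0,"roll":0},
  {"grip":26,"dx":0.5,"dy":0,"dz":0,"roll":0},
  {"grip":26,"dx":0,"dy":0,"dz":0,"roll":0},
])

```text
time: 22.82
tool_pos: [0.6086, 0.0822, 0.303]
tcp_rot: [0.681, 0.731, -0.014, -0.024]
ft_force: [0.5, 0.2, -0.2]
opening: 0.0222
```

```bash
python3 -c "
from h import *
s=rep()
for n in ['top','side']:
    im,d=get_image(n);cv2.imwrite(f'pics/{n}6.png',im[:,:,::-1]);np.save(n+'d6.npy',d)
    for k in (0,6):
        Q=todeck(cloud(n,np.load(f'{n}d{k}.npy')).reshape(-1,3));X,Y,z=Q.T
        m=(X<90)&(X>0)&(abs(Y-8)<36)&(z>100)&(z<135)
        P=np.c_[X[m],Y[m]].astype(np.float32);print(n,k,'wing',m.sum(),P.mean(0),cv2.minAreaRect(P),np.percentile(z[m],[50,85,95,99]))
        m=(X<-40)&(X>-110)&(abs(Y)<22)&(z>70)&(z<82);print('rib',np.percentile(X[m],[2,50,98]))
        m=(X<56)&(X>34)&(Y<-15)&(Y>-60)&(z>70)&(z<90);print('bridge z',z[m].mean())
        m=(X<120)&(X>-20)&(Y>40)&(Y<56)&(z>95)&(z<125);print('panel',np.percentile(Y[m],[2,50,98]))
a=cv2.imread('pics/side6.png')[150:390,200:440];cv2.imwrite('pics/side6c.png',cv2.resize(a,None,fx=2.5,fy=2.5))
"
```

```text
t22.82 deck xy mm 65.5 195.7 z 303.03 yaw_rel_deck 88.4 tilt 3.21 F deck 0.5 0.1 -0.2 open 22.2 tq [ 0.   -0.04  0.03] j [-0.49  0.59  0.59  1.42 -0.34  1.29  0.2 ]
top 0 wing 122 [44.029182  8.736955] ((44.79491424560547, 8.33884048461914), (7.974086284637451, 64.42366790771484), 67.20408630371094) [121.69727143 125.14182851 126.71937476 128.64321422]
rib [-102.44409159  -97.91616608  -93.10726332]
bridge z 82.19852614380842
panel [46.192123   48.9394976  50.33135646]
top 6 wing 171 [44.097874  8.716757] ((45.072776794433594, 8.847192764282227), (9.330424308776855, 64.13551330566406), 0.3142668306827545) [121.02291382 127.20335503 128.84472885 129.98733533]
rib [-71.96075922 -67.41040176 -62.09473144]
bridge z 81.90321039722383
panel [40.67170965 48.7697533  50.37500482]
side 0 wing 300 [44.084217   6.8189282] ((44.87731170654297, 8.151442527770996), (10.827259063720703, 64.07597351074219), 67.9754867553711) [115.16562618 123.17865188 125.55895597 126.70238808]
rib [-103.72608056  -99.20145169  -93.86865631]
bridge z 80.59068449108096
panel [45.60949054 47.58429196 50.91285021]
side 6 wing 201 [43.176315   5.4529634] ((44.620399475097656, 6.742984771728516), (8.856284141540527, 63.44914627075195), 1.2689435482025146) [118.22453324 125.7947346  127.20622606 128.58831005]
rib [-72.72768011 -68.28494627 -63.1443855 ]
bridge z 80.46395600042227
panel [45.42969784 47.65202887 51.02672181]
```

View pics/side6c.png

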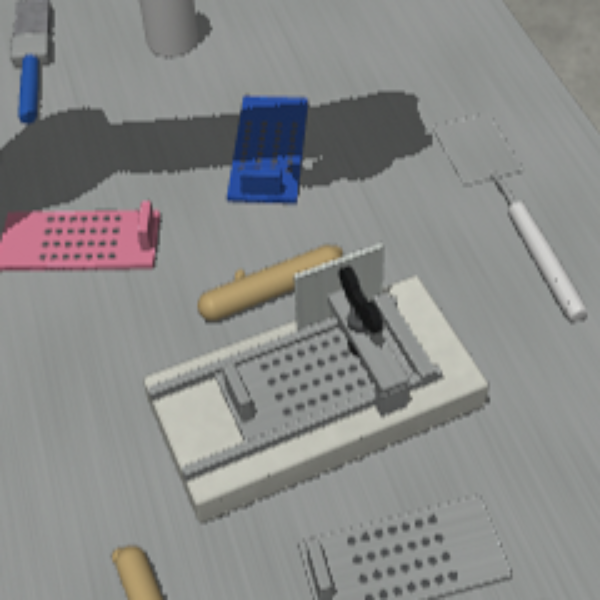

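View pics/top6.png

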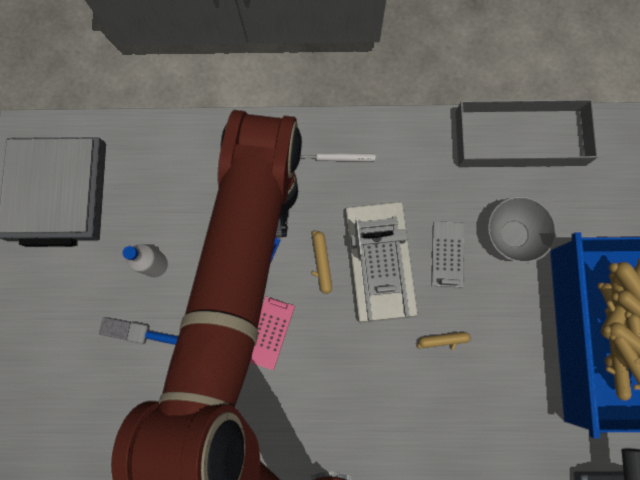

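```bash
python3 -c "
from rig import job,state
print(job.sign_off(),state()['time'])"
```

```text
the job is handed in; nothing more can be done
the job is handed in; nothing more can be done
```

I pushed the grating plate fully home, clamped it with the wing knob, let go and handed the job in. The last clock reading before hand-in was 22.8 s. Nothing was reported back on whether it passed.

- **Plate:** I pushed it about 30.5 mm with the closed fingers until it stalled on the stop. The readings I took during the pushes never passed 10 N along the channel. The cameras put the rib's near face at -72.0 mm (top) and -72.7 mm (side); fully home is -72 mm.
- **Knob:** It turned clockwise from about 23° to about 90° (1.57 rad). The foot met the plate at roughly 56–61°, so it was tightened about 30–35° beyond that.
- **Less certain:** I judged contact from the gripper rising, because the upward force stayed under 1 N with the arm yielding. That rise was 1.3 mm. After release the cameras showed the knob 1.3–2.1 mm higher, and 30° should give 1.6 mm, so the checks agree only roughly.
- **Tool tilt:** The pushing tilted the tool by up to 7.5°, and about 4.4° remained during the turn. I tried to straighten it against the bridge, but the fingers passed above it without touching.
- **Surroundings:** In the last pictures the panel looks unmoved, and the other things look left alone. The arm now hides part of the top view. It stands clear of everything, with the gripper empty.

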